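Square the marking template into the corner of the jig and hold it

TASK

Somebody left the pin tin in the fenced corner of the marking jig: stand it in the open tray and let go of it. Then take the rectangular wooden template by its handle, lay it flat on the jig board with its long side along the long fence, push it into the corner so that it lies flush against both fences at once, and keep pressing it firmly against both - finish while still holding it there so I can trace round it. Leave everything else on the table where it is.

Things in the scene. Friction and masses are not known exactly. Their poses are not given: they have to be found in the camera images.
- jig: marking jig fixed to the table: a plywood board 180 (its x) x 220 (its y) x 12 mm thick, with two wooden fences standing on it that meet at its +x +y corner. Origin: centre of the board's underside, on the table. Board top is 12 mm above the table, fence tops 27 mm above the table (15 mm above the board). The board does not move when pushed
- jig_corner (a point): inner corner of the jig at board-top height, where the inner faces of the two fences meet; axes parallel to the jig's. It lies at (75, 95, 12) mm in the jig's frame. The free board is on the -x and -y side of it
- fence_long: the long fence, 15 mm thick, 220 mm long along the jig's y, at the board's +x edge. Origin: underside centre, at table height. Inner face (facing jig -x) is 7.5 mm on the -x side of its origin
- fence_short: the short fence, 15 mm thick, 165 mm long along the jig's x, at the board's +y edge. Origin: underside centre, at table height. Inner face (facing jig -y) is 7.5 mm on the -y side of its origin. The template rubs on both fences: sliding along one takes up to 1.2 times the force it presses on it with, so a push can be used up in rubbing on one fence while the template does not yet reach the other
- template: rectangular wooden marking template, loose, 0.14 to 0.28 kg: a block 80 (its x) x 120 (its y) x 20 mm high with an upright bar handle in the middle of its top, 22 mm wide (x), 74 mm long (y), from 20 to 62 mm above the underside. Origin: centre of the underside. The same either way round; starts flat on the table. When seated its origin is 40 mm from the long fence's inner face and 60 mm from the short fence's inner face
- pin_tin: round metal pin tin with a lid, closed, 48 mm (49 mm at the lid) in diameter, 34 mm high, about 60 g, loose, standing on the jig board near the corner at the start. Origin: centre of its underside, z up
- tray: open square white tray fixed to the table, 120 x 120 x 25 mm outside, walls and floor 4 mm thick. Origin: centre of its underside; inner floor 4 mm above it
- round_template: bystander: round wooden template, 100 mm in diameter and 20 mm high, with the same bar handle as the rectangular one. Origin: centre of the underside
- button_jar: bystander: small closed glass jar, 66 mm in diameter, 85 mm high. Origin: centre of the underside
- cup: bystander: clear plastic cup, 68 mm in diameter, 80 mm high, beyond the jig. Origin: centre of the underside
- scissors: bystander: scissors lying flat, about 190 mm long and 80 mm wide, 10 mm high, beyond the jig. Origin: near the pivot, on the table
There are look-alikes about, which are no part of the job. There is more than one size of the pin_tin; the one meant has the size given above.

How it is judged (in metres and radians):
On the way, in this order (a step that is already met when the one before it is completed fails the run):
1. the pin tin stands in the tray, let go (x of pin_tin in the frame of tray between -0.04 and 0.04 m and y of pin_tin in the frame of tray between -0.04 and 0.04 m and z of pin_tin in the frame of tray below 0.01 m and angle between pin_tin's own z axis and vertical below 0.1 rad and contact force between pin_tin and the fingers below 0.05 N and linear speed of pin_tin below 0.02 m/s), for 0.2 s.
2. the rectangular template is lifted clear of the table in the fingers (height (world z) of template above 0.02 m and contact force between template and the fingers above 1 N), for 0.2 s.
At the end, for the whole second after the job is handed in: Tin upright on the tray floor within 40 mm of its centre, let go. Template flat on the board (3 mm, 0.04 rad), long side along the long fence (0.04 rad), within 4 mm of and pressing over 1.5 N on each fence, still, in the fingers (over 1 N) (all of step 1 and x of template in the frame of jig_corner between -0.044 and -0.036 m and y of template in the frame of jig_corner between -0.064 and -0.056 m and z of template in the frame of jig_corner between -0.004 and 0.003 m and angle between the y axis of template and the y axis of jig, either way round below 0.04 rad and angle between template's own z axis and vertical below 0.04 rad and contact force between template and fence_long above 1.5 N and contact force between template and fence_short above 1.5 N and contact force between template and the fingers above 1 N and linear speed of template below 0.01 m/s); the arm keeps its last pose, push and grip.
It fails at once if a bystander (round template, jar, cup or scissors) was moved more than 25 mm (distance of any of round_template, button_jar, cup, scissors from where it was at the start of the episode above 0.025 m).
It also fails if it takes over 72 s, if anything falls off the work surface, if the arm or the gripper's body presses on something with over 40 N, if the wrist force passes 120 N, or if a joint passes its speed limit or range.

ROBOT

A 6-joint arm with a two-finger parallel gripper is mounted at the origin on the work surface. World frame = base frame: x ahead of the robot, y to its left, z up, the work surface at z = 0. Lengths are in m, angles in degrees, forces in N, time in s.
With the tool pointing down it reaches from about 0.3 to 0.75 m from the base axis. Payload 8.5 kg.
Tool frame: the origin (TCP) lies at the very end of the fingers, on their centre line; the grasp point (between the pads) lies 19 mm behind it; z points along the fingers, y is the line along which they close (so a half turn about z gives the same grasp; the last joint's range is limited). The gripper opens to 85 mm and grips with 20 to 120 N. Pads are 22 mm wide; open, the fingers measure 114 mm over their backs; the gripper's body (76 mm by 85 mm) begins 54 mm behind the grasp point. The pads swing forward as they close: fully open they stand 13 mm farther back than shut.
Start: joints at [58.081, 21.807, 74.336, -0, 83.858, -12.336], TCP at [0.184, 0.518, 0.231] pointing down, gripper open.
Joint ranges: [-178.18, 178.18], [-50.72, 133.34], [12.68, 142.11], [-81.47, 261.47], [9.98, 163.14], [-165.26, 165.26]. Speed limits (degrees/s): [136.94, 136.94, 180, 180, 180, 180].

INTERFACE

Orientations are given as a 3x3 rotation matrix whose columns are the frame's x, y, z axes.
In Python, from rig import env gives the robot as it stands.
- The arm moves only by the tool move_arm, never from a script. Its argument "plan" is a list of rows, each a list of 7 numbers: the turn, a rotation vector about the tool's x, y, z in degrees, then the shift along the tool's x, y, z in cm, then the gripper command: -1 is shut, 1 is fully open, values between are in proportion. In form: [[ax, ay, az, tx, ty, tz, jaw], ...]. A call has 1 to 5 rows; each row is the pose to reach, as a shift and turn from the pose commanded when the call began, along the tool's axes at that moment; what a row does not reach only later rows make up. A row lasts 1/10 s, in which the tool goes at most 50 mm and 8.59 degrees, less where a joint would pass 70% of its speed; a pose out of reach is approached as far as the arm can. A call with a gripper value outside its range is refused whole. The fingers move at their own pace and stop on an object; "squeeze" is the grip in N (left out, the last holds). Time passes only in rows, so rows that repeat a pose let the fingers close. It gives the time, the measured TCP pose, the force, the opening and the grip force at its end, in the units of the state.
- env.observe(): the state, without advancing time (a new reading comes with each control period).
- env.get_image(name): name is "scene" or "top" or "wrist"; returns a dict with "color" (480x640x3 uint8, red, green, blue), "fov_y" (degrees; the focal length in pixels is half the picture's height over the tangent of half this angle, whatever the lens; pixels are square), "cx", "cy" (the principal point, pixels), "R" (3x3) and "t" (3): a world point X has camera coordinates R X + t. Camera axes: x right, y down, z forward; pixel columns grow to the right and rows downward; lengths in m; the calibration is good to about 2 mm. A picture is of the moment at which its call begins. There is no depth.
- env.close_job(): hands the job in; it is judged then, once.
Trained networks look in a picture, given as the dict that the camera call returned (one of the last four; its "shot" number tells which), for a name from the list of things; names that differ only in an ending like _2 or _b are one class to them, and where a whole thing is asked for, a point or a joint stands for the part that bears it (a point fixed in the world has none). Each returns a list of dicts, best first, with "conf" (0 to 1); they miss things now and then, are a little off and sometimes report something else, mostly with a low value. They report only what shows in the picture. A call takes as long as a camera call. They do not tell look-alikes from the thing itself.
- env.outline_of(target, picture): "mask" (480x640 bool, what is visible of it) and "bbox" ([centre column, centre row, width, height] in pixels, round what is visible of it).
- env.tip_of(target, picture): "pixel" ([column, row] in pixels: a listed point, or the origin of a listed thing).
The state is a dict: "time_s": time; "q": joint angles; "qvel": joint speeds; "joint_efforts": joint torques, N m; "position": TCP position; "tool_rot": TCP orientation; "ft_force": force on the tool from outside, world axes, zero at the start; "wrist_torque": the same for the moment, N m; "grip_width": finger opening in m; "gripper_force": force on a finger pad.
Only numpy, scipy, OpenCV 4.12 (cv2) and the standard library are available. Lean on these libraries where they do the work, as an engineer would, in place of code of your own. Each camera call takes 0.05 s, during which the arm holds its last target. There are 200 camera calls.

## Working session

There is one attempt and no reset: what is moved stays moved. The work goes in short steps, Python scripts to look and compute and a tool call to move; the robot and the scene stay as the last step left them, time stands still between calls to the robot, and variables do not carry over. Pictures are saved under pics/ and viewed, at most 10 in all, crops included, and the job is handed in when it is done.

Besides the shell and the picture viewer there is one more tool, called as name(argument=value, ...), one argument or row to a line, values as JSON. move_arm: Moves the arm, as the interface text tells. Its arguments: {"type":"object","properties":{"plan":{"type":"array"},"squeeze":{"type":"number"}},"required":["plan"]}

```bash
ls; mkdir -p pics; cat > h.py <<'E'
import numpy as np, cv2
from rig import env
def K(p):
    f=240/np.tan(np.radians(p["fov_y"])/2); return f,p["cx"],p["cy"]
def ray(p,px,z):
    f,cx,cy=K(p); R=np.array(p["R"]);t=np.array(p["t"])
    d=R.T@np.array([(px[0]-cx)/f,(px[1]-cy)/f,1]); c=-R.T@t
    return c+d*(z-c[2])/d[2]
def proj(p,X):
    f,cx,cy=K(p); c=np.array(p["R"])@np.array(X)+np.array(p["t"]); return [cx+f*c[0]/c[2],cy+f*c[1]/c[2]]
def save(p,n): cv2.imwrite("pics/"+n,p["color"][:,:,::-1])
E
python3 - <<'E'
from h import *
np.set_printoptions(precision=3,suppress=True)
s=env.observe(); print(s["tool_rot"],s["position"],s["grip_width"])
P={n:env.get_image(n) for n in("scene","top")}
for n,p in P.items():
    save(p,n+"0.png"); print(n,p["fov_y"],-np.array(p["R"]).T@np.array(p["t"]))
p=P["top"]
for k,z in dict(jig=0,jig_corner=.012,fence_long=0,fence_short=0,template=0,pin_tin=.012,tray=0,round_template=0,button_jar=0,cup=0,scissors=0).items():
    for d in env.tip_of(k,p)[:4]: print(k,d["pixel"],round(d["conf"],2),ray(p,d["pixel"],z))
E
python3 -c "
import cv2,numpy as np
cv2.imwrite('pics/both.png',cv2.resize(np.vstack([cv2.imread('pics/top0.png')]),(800,600)))"
```

```text
pics
[[-0.942  0.335 -0.001]
 [ 0.335  0.942 -0.001]
 [ 0.    -0.001 -1.   ]] [0.184 0.518 0.231] 0.0847170902982772
scene 46.39189973383122 [1.467 0.047 0.628]
top 53.81979546166616 [0.416 0.008 0.891]
jig [322.7, 269.3] 0.75 [0.561 0.005 0.   ]
jig [228.7, 168.2] 0.42 [0.765 0.194 0.   ]
jig_corner [271.4, 234.1] 0.8 [0.627 0.104 0.012]
fence_long [321.9, 225.5] 0.68 [0.647 0.007 0.   ]
fence_long [469.7, 259.7] 0.46 [ 0.581 -0.276  0.   ]
fence_short [271.6, 236.3] 0.74 [0.625 0.104 0.   ]
template [164.2, 238.4] 0.71 [0.62  0.312 0.   ]
pin_tin [165.1, 235.7] 0.74 [0.622 0.306 0.012]
pin_tin [321.8, 190.5] 0.73 [0.715 0.008 0.012]
pin_tin [337.9, 358.2] 0.64 [ 0.397 -0.023  0.012]
pin_tin [318.0, 272.9] 0.6 [0.552 0.014 0.012]
tray [159.5, 367.9] 0.73 [0.379 0.301 0.   ]
tray [344.5, 151.0] 0.62 [ 0.803 -0.038  0.   ]
round_template [492.1, 354.6] 0.58 [ 0.405 -0.306  0.   ]
button_jar [469.3, 259.6] 0.79 [ 0.581 -0.276  0.   ]
cup [228.4, 174.4] 0.57 [0.752 0.194 0.   ]
scissors [344.3, 149.0] 0.75 [ 0.808 -0.037  0.   ]
```

View pics/top0.png

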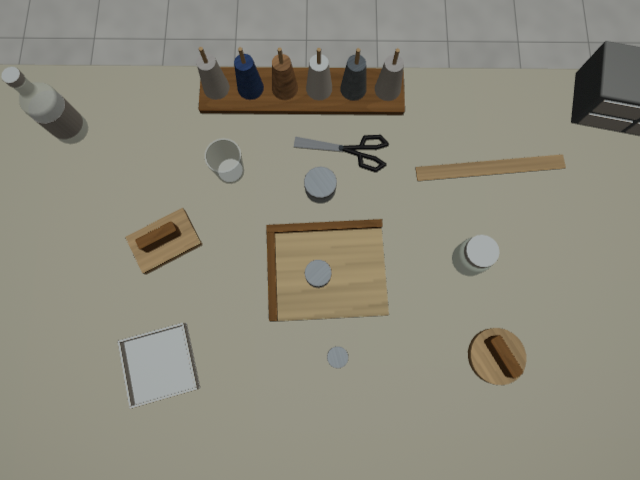

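View pics/scene0.png

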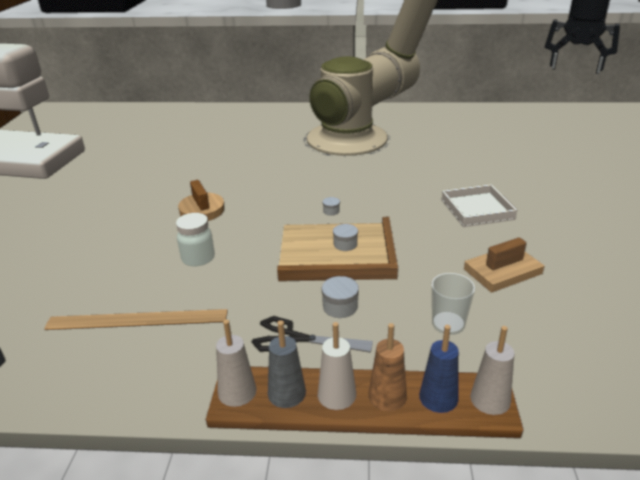

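Candidates for the tin are the one on the jig board at (318,273), a bigger one at (320,184) and a smaller one at (338,357). I choose the one on the board. For the template, the rectangular one is at (164,240); the round one at (497,355) is a bystander. The tray is at (159,366). The fences are the dark strips on the jig's top side (+x) and left side (+y). Next I fit poses from the outlines and check the size in a close crop.

```bash
cat > fit.py <<'E'
from h import *
from scipy.optimize import minimize
def box(x0,x1,y0,y1,z0,z1): return np.array([[x,y,z] for x in(x0,x1) for y in(y0,y1) for z in(z0,z1)])
a=np.linspace(0,2*np.pi,40)
def cyl(d,z0,z1): return np.array([[d/2*np.cos(t),d/2*np.sin(t),z] for t in a for z in(z0,z1)])
M=dict(template=[box(-.04,.04,-.06,.06,0,.02),box(-.011,.011,-.037,.037,.02,.062)],
 jig=[box(-.09,.09,-.11,.11,0,.012),box(.075,.09,-.11,.11,0,.027),box(-.09,.075,.095,.11,0,.027)],
 tray=[box(-.06,.06,-.06,.06,0,.025)], pin_tin=[cyl(.049,0,.034)], fence_long=[box(-.0075,.0075,-.11,.11,.012,.027)])
def render(k,p,v,z,S=4):
    m=np.zeros((480*2,640*2),np.uint8); c,s=np.cos(v[2]),np.sin(v[2])
    for b in M[k]:
        W=b@np.array([[c,s,0],[-s,c,0],[0,0,1]])+[v[0],v[1],z]
        q=np.array([proj(p,w) for w in W])*2+.5
        h=cv2.convexHull((q*256).astype(np.int32)); cv2.fillConvexPoly(m,h,255,cv2.LINE_AA,8)
    return cv2.resize(m,(640,480),interpolation=cv2.INTER_AREA)/255.
def fit(k,pics,near,z,yaw0=0):
    ms=[]
    for p in pics:
        u=np.array(proj(p,[near[0],near[1],z+.01]))
        ds=[d for d in env.outline_of(k,p) if np.hypot(*(np.array(d["bbox"][:2])-u))<30]
        if ds: ms.append((p,ds[0]["mask"].astype(float)))
    cost=lambda v:sum(np.abs(render(k,p,v,z)-m).sum()/m.sum() for p,m in ms)/len(ms)
    best=None
    for y in yaw0 if np.ndim(yaw0) else [yaw0]:
        r=minimize(cost,[near[0],near[1],y],method="Nelder-Mead",options=dict(initial_simplex=[[near[0],near[1],y],[near[0]+.01,near[1],y],[near[0],near[1]+.01,y],[near[0],near[1],y+.15]],xatol=2e-4,fatol=1e-4,maxiter=150))
        if best is None or r.fun<best.fun: best=r
    return best.x,best.fun,len(ms)
E
python3 - <<'E'
from fit import *
t=env.get_image("top"); s=env.get_image("scene")
for k,n,z,y in [("jig",(.555,.005),0,0.),("template",(.62,.31),0,[.3,-1.2]),("tray",(.379,.301),0,.1),("pin_tin",(.552,.014),.012,0.)]:
    for nm,P in (("top",[t]),("both",[t,s])):
        v,f,c=fit(k,P,n,z,y); print(k,nm,c,v[:2].round(4),np.degrees(v[2]).round(2),round(f,3))
for n in [(.552,.014),(.715,.008),(.397,-.023)]:
    u=proj(t,[n[0],n[1],.046])
    for d in env.outline_of("pin_tin",t):
        if np.hypot(d["bbox"][0]-u[0],d["bbox"][1]-u[1])<15: print(n,d["bbox"],d["conf"])
c=t["color"][200:400,220:420,::-1]; cv2.imwrite("pics/c.png",cv2.resize(c,(600,600)))
E
```

```text
jig top 1 [ 0.5586 -0.0021] 3.2 0.082
jig both 2 [ 0.5588 -0.0022] 3.27 0.11
template top 1 [0.613  0.3084] 29.37 0.046
template both 2 [0.6134 0.3087] 29.79 0.056
tray top 1 [0.3853 0.2983] 15.32 0.052
tray both 2 [0.3858 0.2982] 15.32 0.051
pin_tin top 1 [0.5475 0.014 ] 6.94 0.196
pin_tin both 2 [0.5461 0.0143] 10.85 0.199
(0.552, 0.014) [319.4, 275.5, 27.3, 24.0] 0.95
(0.715, 0.008) [320.5, 185.3, 33.3, 40.6] 0.6
(0.397, -0.023) [337.8, 358.1, 23.0, 23.1] 0.8
```

View pics/c.png

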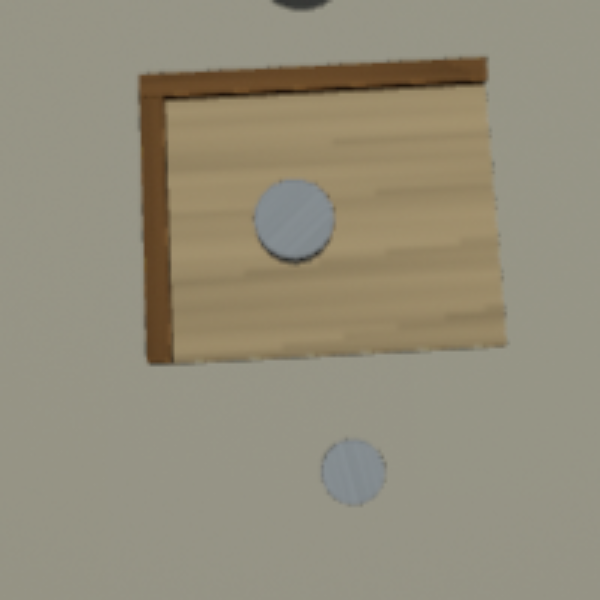

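The crop shows the tin on the board at about (318,273), 27 px wide, which is about 48 mm, so it is the right one. The small tin at (338,357) is about 39 mm. I start the approach now.

move_arm(
  plan=[
    [0,0,0,-3.4,-2.35,0.7,1],
    [0,0,0,-6.8,-4.7,1.4,1],
    [0,0,0,-10.2,-7.05,2.1,1],
    [0,0,0,-13.6,-9.4,2.8,1],
    [0,0,0,-17,-11.8,3.6,1],
  ],
)

```text
time_s: 2.0
position: [0.3057, 0.3487, 0.1953]
tool_rot: [[-0.942, 0.335, 0.001], [0.335, 0.942, 0.0], [-0.0, 0.001, -1.0]]
ft_force: [0.8, -0.5, -0.2]
grip_width: 0.0851
gripper_force: 0.0
```

move_arm(
  plan=[
    [0,0,0,-3.4,-2.35,0.7,1],
    [0,0,0,-6.8,-4.7,1.4,1],
    [0,0,0,-10.2,-7.05,2.1,1],
    [0,0,0,-13.6,-9.4,2.8,1],
    [0,0,0,-17,-11.8,3.6,1],
  ],
)

```text
time_s: 2.5
position: [0.4265, 0.1804, 0.1593]
tool_rot: [[-0.942, 0.335, 0.001], [0.335, 0.942, 0.0], [-0.001, 0.0, -1.0]]
ft_force: [-0.0, -0.0, -0.4]
grip_width: 0.0853
gripper_force: 0.0
```

move_arm(
  plan=[
    [0,0,0,-3.4,-2.35,0.7,1],
    [0,0,0,-6.8,-4.7,1.4,1],
    [0,0,0,-10.2,-7.05,2.1,1],
    [0,0,0,-13.6,-9.4,2.8,1],
    [0,0,0,-17,-11.8,3.6,1],
  ],
)

```text
time_s: 3.0
position: [0.5471, 0.0121, 0.1232]
tool_rot: [[-0.942, 0.335, 0.001], [0.335, 0.942, -0.0], [-0.0, 0.0, -1.0]]
ft_force: [0.7, 0.5, 0.5]
grip_width: 0.0854
gripper_force: 0.0
```

```bash
cat >> fit.py <<'E'
def to(x,y,z,a=None):
    s=env.observe(); R=np.array(s["tool_rot"]); p=np.array(s["position"])
    a0=np.degrees(np.arctan2(R[1,0],R[0,0]))
    print("at",p.round(4),"a",a0.round(2),"tilt",R[:2,2].round(4),"w",round(s["grip_width"],4),"F",np.round(s["ft_force"],1),"q",np.round(s["q"],0),"t",s["time_s"])
    print("row cm",(R.T@(np.array([x,y,z])-p)*100).round(2), "az", None if a is None else round((a0-a+180)%360-180,2))
E
python3 - <<'E'
from fit import *
p=env.get_image("wrist"); save(p,"w1.png")
d=env.outline_of("pin_tin",p)
for e in d: print(e["bbox"],e["conf"],ray(p,e["bbox"][:2],.046), ray(p,e["bbox"][:2],.03))
to(.5475,.014,.016)
E
```

```text
[404.9, 424.0, 53.6, 28.7] 0.84 [0.67351518 0.02469409 0.046     ] [0.68715242 0.02403343 0.03      ]
[324.8, 250.1, 87.3, 95.4] 0.63 [0.54775169 0.01501643 0.046     ] [0.55222465 0.01365057 0.03      ]
[170.2, 33.3, 83.8, 64.6] 0.61 [ 0.41741222 -0.01969287  0.046     ] [ 0.41238747 -0.02358797  0.03      ]
at [0.5483 0.0099 0.1221] a 160.18 tilt [ 0.0001 -0.0007] w 0.0858 F [-0.3  0.2  0.3] q [-11.  28.  84.  -0.  68. -81.] t 3.1
row cm [ 0.22  0.37 10.61] az None
```

move_arm(
  plan=[
    [0,0,0,0.15,0.3,3.5,1],
    [0,0,0,0.15,0.3,7,1],
    [0,0,0,0.15,0.3,9.5,1],
    [0,0,0,0.15,0.3,10.5,1],
    [0,0,0,0.15,0.3,10.5,0],
  ],
  squeeze=25,
)

```text
time_s: 3.6
position: [0.5453, 0.0174, 0.0177]
tool_rot: [[-0.942, 0.335, -0.002], [0.335, 0.942, 0.0], [0.002, -0.0, -1.0]]
ft_force: [0.3, 0.0, -0.1]
grip_width: 0.0732
gripper_force: 0.0
```

move_arm(
  plan=[
    [0,0,0,0,0,0,-0.3],
    [0,0,0,0,0,0,-0.3],
    [0,0,0,0,0,0,-0.3],
    [0,0,0,0,0,0,-0.3],
    [0,0,0,0,0,0,-0.3],
  ],
)

```text
time_s: 4.1
position: [0.5466, 0.017, 0.0199]
tool_rot: [[-0.942, 0.335, 0.003], [0.335, 0.942, -0.0], [-0.003, 0.001, -1.0]]
ft_force: [-0.9, 1.6, 7.1]
grip_width: 0.047
gripper_force: 25.8
```

```bash
python3 -c "
from fit import *
to(.3856,.2983,.13,195.3)"
```

```text
at [0.5466 0.017  0.0199] a 160.42 tilt [ 0.003  -0.0004] w 0.047 F [-0.9  1.6  7.1] q [-11.  35.  91.   0.  54. -81.] t 4.1
row cm [ 24.56  21.11 -11.07] az -34.88
```

move_arm(
  plan=[
    [0,0,0,0,0,-3,-0.3],
    [0,0,0,0,0,-7,-0.3],
    [0,0,0,3,2.5,-10,-0.3],
    [0,0,0,6,5,-10,-0.3],
    [0,0,0,9,7.7,-10,-0.3],
  ],
)

```text
time_s: 4.6
position: [0.4864, 0.1206, 0.1199]
tool_rot: [[-0.942, 0.336, 0.003], [0.336, 0.942, 0.0], [-0.003, 0.001, -1.0]]
ft_force: [-0.0, 0.0, -1.3]
grip_width: 0.0475
gripper_force: 26.2
```

move_arm(
  plan=[
    [0,0,0,3.2,2.8,0,-0.3],
    [0,0,0,6.4,5.6,0,-0.3],
    [0,0,0,9.6,8.4,0,-0.3],
    [0,0,0,12.8,11.1,0,-0.3],
    [0,0,0,15.5,13.4,0,-0.3],
  ],
)

```text
time_s: 5.1
position: [0.3844, 0.2995, 0.119]
tool_rot: [[-0.942, 0.335, 0.001], [0.335, 0.942, 0.001], [-0.001, 0.001, -1.0]]
ft_force: [-0.1, 0.3, -1.0]
grip_width: 0.0474
gripper_force: 26.2
```

move_arm(
  plan=[
    [0,0,0,0,0,0,-0.3],
    [0,0,0,0,0,4,-0.3],
    [0,0,0,0,0,7.5,-0.3],
    [0,0,0,0,0,9,-0.3],
    [0,0,0,0,0,9,-0.3],
  ],
)

```text
time_s: 5.6
position: [0.3852, 0.2971, 0.027]
tool_rot: [[-0.942, 0.336, -0.003], [0.336, 0.942, -0.001], [0.002, -0.002, -1.0]]
ft_force: [-0.6, 0.4, -0.5]
grip_width: 0.0469
gripper_force: 26.2
```

```bash
python3 -c "
from fit import *
to(.3856,.2983,.012)"
```

```text
at [0.3852 0.2971 0.027 ] a 160.38 tilt [-0.003  -0.0014] w 0.0469 F [-0.6  0.4 -0.5] q [ 24.  31. 100.  -0.  49. -47.] t 5.6
row cm [-0.    0.13  1.5 ] az None
```

move_arm(
  plan=[
    [0,0,0,0,0,1,-0.3],
    [0,0,0,0,0,1.7,-0.3],
    [0,0,0,0,0,1.75,-0.3],
    [0,0,0,0,0,1.75,0.35],
    [0,0,0,0,0,1.75,0.45],
  ],
)

```text
time_s: 6.1
position: [0.3859, 0.298, 0.0111]
tool_rot: [[-0.942, 0.335, 0.001], [0.335, 0.942, 0.0], [-0.001, 0.001, -1.0]]
ft_force: [0.5, 0.1, 0.7]
grip_width: 0.0623
gripper_force: 0.0
```

move_arm(
  plan=[
    [0,0,0,0,0,0,0.45],
    [0,0,0,0,0,-2,0.45],
    [0,0,0,0,0,-5,0.45],
    [0,0,0,0,0,-9,0.45],
    [0,0,0,0,0,-13,0.45],
  ],
)

```text
time_s: 6.6
position: [0.3853, 0.2978, 0.1422]
tool_rot: [[-0.942, 0.335, -0.001], [0.335, 0.942, -0.0], [0.0, -0.001, -1.0]]
ft_force: [0.3, -0.2, -0.2]
grip_width: 0.0619
gripper_force: 0.0
```

```bash
python3 - <<'E'
from fit import *
p=env.get_image("top"); save(p,"t2.png")
for e in env.outline_of("pin_tin",p): print(e["bbox"],e["conf"],ray(p,e["bbox"][:2],.038))
s=env.get_image("scene")
for e in env.outline_of("pin_tin",s): print(e["bbox"],e["conf"],ray(s,e["bbox"][:2],.02))
cv2.imwrite("pics/c2.png",np.hstack([cv2.resize(p["color"][300:430,80:240,::-1],(400,325)),cv2.resize(s["color"][160:290,410:570,::-1],(400,325))]))
print(fit("template",[p,s],(.6134,.3087),0,.52))
to(.6134,.3087,.15)
E
```

```text
[159.2, 364.5, 33.0, 25.3] 0.93 [0.38586417 0.28925634 0.038     ]
[337.4, 359.5, 23.8, 27.2] 0.88 [ 0.39577903 -0.02117463  0.038     ]
[321.6, 184.2, 31.2, 37.3] 0.64 [0.71868526 0.00811898 0.038     ]
[330.6, 204.2, 16.5, 17.3] 0.8 [ 0.40505529 -0.02220308  0.02      ]
[477.9, 202.0, 22.1, 22.0] 0.67 [0.38913058 0.29801788 0.02      ]
[452.4, 304.1, 40.6, 63.6] 0.66 [0.7358105  0.19904776 0.02      ]
[338.4, 297.4, 39.9, 39.2] 0.63 [0.72398492 0.00825748 0.02      ]
(array([0.6132498 , 0.30784571, 0.51764016]), np.float64(0.056469813445910386), 2)
at [0.3851 0.2977 0.1398] a 160.41 tilt [-0.002  -0.0008] w 0.062 F [ 0.4 -0.2 -0.4] q [ 24.  21.  93.   0.  67. -47.] t 6.9
row cm [-21.14   8.69  -1.07] az None
```

View pics/c2.png

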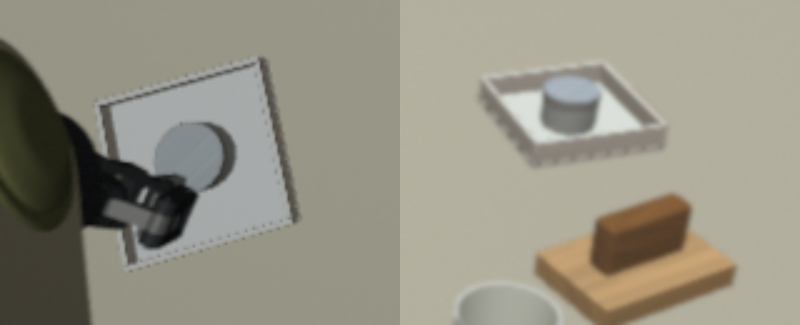

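The tin stands upright at the middle of the tray, clear of its walls. Next is the template handle.

move_arm(
  plan=[
    [0,0,8,-4.2,1.8,0,0.45],
    [0,0,16,-8.4,3.5,0,0.45],
    [0,0,24,-12.7,5.2,0,0.45],
    [0,0,32.5,-17,7,0,0.45],
    [0,0,40.7,-21.1,8.7,0,0.45],
  ],
)

```text
time_s: 7.4
position: [0.615, 0.3088, 0.1386]
tool_rot: [[-0.49, 0.872, -0.003], [0.872, 0.49, -0.001], [0.001, -0.003, -1.0]]
ft_force: [0.3, -0.2, 0.4]
grip_width: 0.0618
gripper_force: 0.0
```

move_arm(
  plan=[
    [0,0,0,0,0,1,0.45],
    [0,0,0,0,0,1,0.45],
  ],
)

```text
time_s: 7.6
position: [0.6128, 0.3086, 0.1268]
tool_rot: [[-0.496, 0.868, -0.006], [0.868, 0.496, -0.002], [0.002, -0.006, -1.0]]
ft_force: [-0.1, 0.0, -0.4]
grip_width: 0.0619
gripper_force: 0.0
```

```bash
python3 - <<'E'
from fit import *
p=env.get_image("wrist"); save(p,"w3.png")
s=env.get_image("scene")
for e in env.outline_of("template",p): print(e["bbox"],e["conf"])
print(fit("template",[p],(.6133,.308),0,.52)); 
v,f,c=fit("template",[p,s],(.6133,.308),0,.52); print(v,f,c)
to(v[0],v[1],.028,90+np.degrees(v[2]))
E
```

```text
[326.5, 236.3, 138.7, 186.6] 0.85
(array([0.6160673 , 0.30813499, 0.51442832]), np.float64(0.015006895853630763), 1)
[0.61582826 0.30820812 0.51443587] 0.043534843520919 2
at [0.613  0.3095 0.1315] a 119.77 tilt [0.0005 0.0002] w 0.0619 F [-0.1 -0.2 -0.8] q [ 17.  40.  59.   0.  82. -13.] t 7.9
row cm [-0.25  0.18 10.35] az 0.29
```

View pics/w3.png

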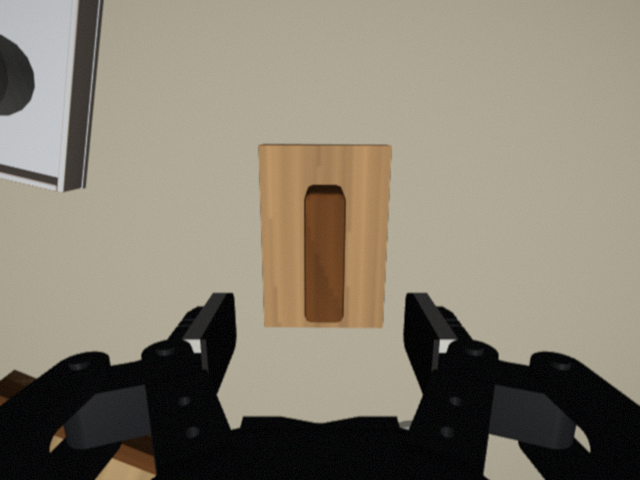

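The handle, at (325,255), lies between the pads and is aligned with them. Going down to grip.

move_arm(
  plan=[
    [0,0,0,-0.2,0.1,4,0.45],
    [0,0,0,-0.2,0.1,8,0.45],
    [0,0,0,-0.2,0.1,9.8,0.45],
    [0,0,0,-0.2,0.1,10,0],
    [0,0,0,-0.2,0.1,10,-1],
  ],
  squeeze=80,
)

```text
time_s: 8.4
position: [0.6157, 0.3082, 0.0318]
tool_rot: [[-0.496, 0.868, 0.001], [0.868, 0.496, 0.0], [-0.0, 0.001, -1.0]]
ft_force: [0.0, 0.4, 0.7]
grip_width: 0.0338
gripper_force: 0.0
```

move_arm(
  plan=[
    [0,0,0,0,0,0,-1],
    [0,0,0,0,0,0,-1],
    [0,0,0,0,0,0,-1],
    [0,0,0,0,0,0,-1],
    [0,0,0,0,0,0,-1],
  ],
)

```text
time_s: 8.9
position: [0.6164, 0.3084, 0.033]
tool_rot: [[-0.496, 0.868, 0.004], [0.868, 0.496, 0.001], [-0.001, 0.004, -1.0]]
ft_force: [-0.5, 1.0, 7.7]
grip_width: 0.0207
gripper_force: 79.7
```

move_arm(
  plan=[
    [0,0,0,0,0,-2,-1],
    [0,0,0,0,0,-4.5,-1],
    [0,0,0,0,0,-6,-1],
    [0,0,0,0,0,-6,-1],
    [0,0,0,0,0,-6,-1],
  ],
)

```text
time_s: 9.4
position: [0.6152, 0.3078, 0.0905]
tool_rot: [[-0.496, 0.869, -0.0], [0.869, 0.496, -0.0], [0.0, -0.0, -1.0]]
ft_force: [0.4, 0.3, -1.9]
grip_width: 0.0206
gripper_force: 78.7
```

```bash
python3 - <<'E'
from fit import *
p=env.get_image("wrist"); save(p,"w4.png"); t=env.get_image("top"); s=env.get_image("scene")
z=.06
print(fit("template",[p],(.615,.308),z,.52)); print(fit("template",[s],(.615,.308),z,.52))
o=[]
for q in [t,s]: o.append(fit("jig",[q],(.5586,-.0021),0,.056)); 
print(o); print(fit("fence_long",[t],(.641,.004),0,.056))
to(.56,.03,.09,93.2)
E
```

```text
(array([0.6158308 , 0.30780293, 0.51817962]), np.float64(0.4369045229249522), 1)
(array([0.61995425, 0.30628728, 0.53972949]), np.float64(0.20188739450214585), 1)
[(array([ 0.55848972, -0.00194298,  0.05751953]), np.float64(0.017418294937355736), 1), (array([ 0.55869179, -0.00247447,  0.05242406]), np.float64(0.04327231433113786), 1)]
(array([0.6407915 , 0.00292153, 0.05722755]), np.float64(0.10984567740139534), 1)
at [0.6154 0.3079 0.0904] a 119.72 tilt [-0.0006 -0.0002] w 0.0209 F [ 0.1  0.5 -1.3] q [ 17.  42.  61.  -0.  77. -13.] t 9.8
row cm [-21.39 -18.59   0.05] az 26.52
```

View pics/w4.png

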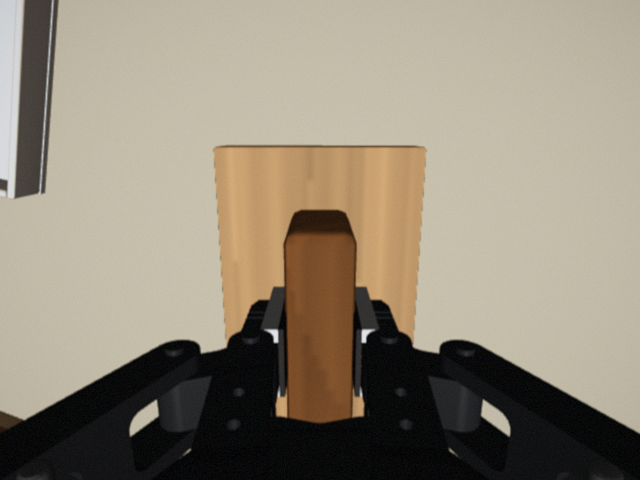

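The pads hold the handle squarely and the template is off the table. Carrying it to above the jig, turning as it goes.

move_arm(
  plan=[
    [0,0,5.3,-3.8,-2.9,0,-1],
    [0,0,10.6,-7.6,-5.7,0,-1],
    [0,0,15.9,-11.4,-8.5,0,-1],
    [0,0,21.2,-15.2,-11.4,0,-1],
    [0,0,26.5,-19,-14.2,0,-1],
  ],
)

```text
time_s: 10.3
position: [0.5859, 0.0708, 0.0909]
tool_rot: [[-0.052, 0.999, 0.0], [0.999, 0.052, -0.0], [-0.0, 0.0, -1.0]]
ft_force: [0.6, 0.3, -1.5]
grip_width: 0.0212
gripper_force: 78.9
```

```bash
python3 -c "
from fit import *
to(.5803,.0222,.06,93.2)"
```

```text
at [0.5859 0.0708 0.0909] a 93.01 tilt [ 0.0003 -0.    ] w 0.0212 F [ 0.6  0.3 -1.5] q [-5. 33. 80. -0. 67. -8.] t 10.3
row cm [-4.82 -0.81  3.09] az -0.19
```

move_arm(
  plan=[
    [0,0,-0.2,-2.5,-0.4,0,-1],
    [0,0,-0.2,-4.8,-0.8,0,-1],
    [0,0,-0.2,-4.8,-0.8,1.5,-1],
    [0,0,-0.2,-4.8,-0.8,3,-1],
    [0,0,-0.2,-4.8,-0.8,3.5,-1],
  ],
)

```text
time_s: 10.8
position: [0.5804, 0.024, 0.0546]
tool_rot: [[-0.059, 0.998, -0.002], [0.998, 0.059, 0.0], [0.0, -0.002, -1.0]]
ft_force: [-0.0, 0.4, -1.8]
grip_width: 0.0205
gripper_force: 78.9
```

```bash
python3 - <<'E'
from fit import *
t=env.get_image("top");s=env.get_image("scene");w=env.get_image("wrist")
cv2.imwrite("pics/c5.png",np.hstack([cv2.resize(w["color"][:,:,::-1],(400,300)),cv2.resize(s["color"][190:310,250:410,::-1],(400,300))]))
to(.5803,.0222,.0425,93.2)
E
```

```text
at [0.5812 0.0243 0.056 ] a 93.43 tilt [ 0.0001 -0.    ] w 0.0205 F [ 0.4 -0.1 -1. ] q [ -9.  35.  83.  -0.  62. -13.] t 10.95
row cm [-0.2  -0.1   1.35] az 0.23
```

View pics/c5.png

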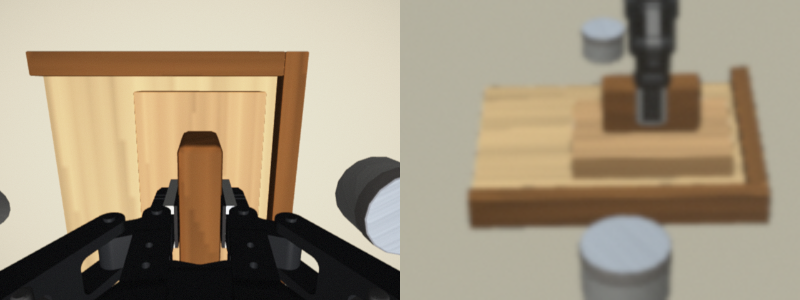

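The template hovers inside both fences with its edges parallel to them. Lowering it.

move_arm(
  plan=[
    [0,0,0,0,0,0.6,-1],
    [0,0,0,0,0,1,-1],
    [0,0,0,0,0,1.2,-1],
    [0,0,0,0,0,1.25,-1],
    [0,0,0,0,0,1.25,-1],
  ],
)

```text
time_s: 11.45
position: [0.5811, 0.0243, 0.0449]
tool_rot: [[-0.06, 0.998, 0.001], [0.998, 0.06, -0.0], [-0.0, 0.001, -1.0]]
ft_force: [-5.8, 1.1, 12.9]
grip_width: 0.021
gripper_force: 81.0
```

move_arm(
  plan=[
    [0,0,0,0,0,-0.05,-1],
    [0,0,0,0.3,0,-0.05,-1],
    [0,0,0,0.6,0,-0.05,-1],
    [0,0,0,0.8,0,-0.05,-1],
    [0,0,0,0.8,0,-0.05,-1],
  ],
)

```text
time_s: 11.95
position: [0.5815, 0.0318, 0.045]
tool_rot: [[-0.06, 0.998, 0.003], [0.998, 0.06, -0.001], [-0.001, 0.003, -1.0]]
ft_force: [0.2, -2.6, 6.1]
grip_width: 0.0207
gripper_force: 79.9
```

move_arm(
  plan=[
    [0,0,0,0,0.3,0,-1],
    [0,0,0,0,0.5,0,-1],
    [0,0,0,0,0.7,0,-1],
    [0,0,0,0,0.8,0,-1],
    [0,0,0,0,0.8,0,-1],
  ],
)

```text
time_s: 12.45
position: [0.5882, 0.0327, 0.045]
tool_rot: [[-0.06, 0.998, -0.0], [0.998, 0.06, -0.0], [-0.0, -0.0, -1.0]]
ft_force: [-7.0, 0.5, 9.7]
grip_width: 0.021
gripper_force: 80.6
```

move_arm(
  plan=[
    [0,0,0,0.1,0,-0.02,-1],
    [0,0,0,0.2,0,-0.02,-1],
    [0,0,0,0.3,0,-0.02,-1],
    [0,0,0,0.3,0,-0.02,-1],
  ],
)

```text
time_s: 12.85
position: [0.5891, 0.0343, 0.045]
tool_rot: [[-0.06, 0.998, 0.002], [0.998, 0.06, -0.003], [-0.003, 0.002, -1.0]]
ft_force: [-2.5, -7.9, 5.6]
grip_width: 0.0208
gripper_force: 79.9
```

move_arm(
  plan=[
    [0,0,0,0,0.1,0,-1],
    [0,0,0,0,0.2,0,-1],
    [0,0,0,0,0.3,0,-1],
    [0,0,0,0,0.3,0,-1],
  ],
)

```text
time_s: 13.25
position: [0.5904, 0.0344, 0.0451]
tool_rot: [[-0.06, 0.998, -0.002], [0.998, 0.06, -0.003], [-0.003, -0.002, -1.0]]
ft_force: [-9.6, -8.6, 11.6]
grip_width: 0.0209
gripper_force: 80.9
```

move_arm(
  plan=[
    [0,0,0,0.1,0,0,-1],
    [0,0,0,0.1,0,0,-1],
    [0,0,0,0.1,0,0,-1],
  ],
)

```text
time_s: 13.55
position: [0.5905, 0.0345, 0.0451]
tool_rot: [[-0.06, 0.998, -0.002], [0.998, 0.06, -0.004], [-0.004, -0.002, -1.0]]
ft_force: [-9.5, -14.0, 11.5]
grip_width: 0.0211
gripper_force: 80.5
```

move_arm(
  plan=[
    [0,0,0,-0.15,0,-0.03,-1],
    [0,0,0,-0.15,0.1,-0.03,-1],
    [0,0,0,-0.15,0.2,-0.03,-1],
    [0,0,0,-0.15,0.2,-0.03,-1],
    [0,0,0,-0.15,0.2,-0.03,-1],
  ],
)

```text
time_s: 14.05
position: [0.5927, 0.0346, 0.0451]
tool_rot: [[-0.06, 0.998, -0.001], [0.998, 0.06, -0.002], [-0.002, -0.002, -1.0]]
ft_force: [-7.3, -6.0, 8.4]
grip_width: 0.0205
gripper_force: 80.3
```

move_arm(
  plan=[
    [0,0,0,0,0.1,0,-1],
    [0,0,0,0,0.2,0,-1],
    [0,0,0,0,0.2,0,-1],
    [0,0,0,0,0.2,0,-1],
  ],
)

```text
time_s: 14.45
position: [0.5946, 0.0347, 0.0451]
tool_rot: [[-0.06, 0.998, -0.002], [0.998, 0.06, -0.002], [-0.002, -0.002, -1.0]]
ft_force: [-5.7, -6.0, 8.0]
grip_width: 0.0208
gripper_force: 80.4
```

Still sliding in x with no contact on the long fence yet. I continue.

move_arm(
  plan=[
    [0,0,0,0,0.1,0,-1],
    [0,0,0,0,0.2,0,-1],
    [0,0,0,0,0.2,0,-1],
    [0,0,0,0,0.2,0,-1],
  ],
)

```text
time_s: 14.85
position: [0.5948, 0.0347, 0.0452]
tool_rot: [[-0.06, 0.998, -0.006], [0.998, 0.06, -0.002], [-0.002, -0.006, -1.0]]
ft_force: [-17.0, -7.5, 15.3]
grip_width: 0.0208
gripper_force: 81.2
```

move_arm(
  plan=[
    [0,0,0,0,0.1,0,-1],
    [0,0,0,0,0.2,0,-1],
    [0,0,0,0,0.2,0,-1],
    [0,0,0,0,0.2,0,-1],
  ],
)

```text
time_s: 15.25
position: [0.5949, 0.0347, 0.0453]
tool_rot: [[-0.06, 0.998, -0.011], [0.998, 0.06, -0.002], [-0.002, -0.011, -1.0]]
ft_force: [-25.3, -8.4, 22.1]
grip_width: 0.0211
gripper_force: 82.2
```

move_arm(
  plan=[
    [0,0,0,0,-0.25,-0.03,-1],
    [0,0,0,0,-0.25,-0.03,-1],
    [0,0,0,0.1,-0.25,-0.03,-1],
    [0,0,0,0.25,-0.25,-0.03,-1],
    [0,0,0,0.25,-0.25,-0.03,-1],
  ],
)

```text
time_s: 15.75
position: [0.5948, 0.0348, 0.0453]
tool_rot: [[-0.06, 0.998, -0.005], [0.998, 0.06, -0.006], [-0.006, -0.005, -1.0]]
ft_force: [-14.9, -19.6, 11.6]
grip_width: 0.0209
gripper_force: 80.6
```

move_arm(
  plan=[
    [0,0,0,0,0.1,0,-1],
    [0,0,0,0,0.15,0,-1],
    [0,0,0,0,0.15,0,-1],
    [0,0,0,0,0.15,0,-1],
    [0,0,0,0,0.15,0,-1],
  ],
)

```text
time_s: 16.25
position: [0.5948, 0.0348, 0.0454]
tool_rot: [[-0.06, 0.998, -0.008], [0.998, 0.06, -0.006], [-0.005, -0.009, -1.0]]
ft_force: [-20.7, -20.9, 17.0]
grip_width: 0.0208
gripper_force: 81.4
```

```bash
python3 - <<'E'
from fit import *
w=env.get_image("wrist");t=env.get_image("top");s=env.get_image("scene")
print([fit("template",[q],(.594,.035),.012,.056) for q in (s,w)])
cv2.imwrite("pics/c6.png",np.hstack([cv2.resize(w["color"][:,:,::-1],(400,300)),cv2.resize(s["color"][190:310,250:410,::-1],(400,300))]))
to(.5948,.0347,.0425,93.2)
E
```

```text
[(array([0.575192  , 0.03411287, 0.07265345]), np.float64(0.3577870699321951), 1), (array([0.59522386, 0.03409249, 0.0604161 ]), np.float64(0.390147118382675), 1)]
at [0.5948 0.0348 0.0453] a 93.44 tilt [-0.0086 -0.0059] w 0.0207 F [-20.8 -20.7  16.3] q [ -8.  37.  81.  -0.  63. -11.] t 16.5
row cm [-0.01  0.    0.28] az 0.24
```

View pics/c6.png

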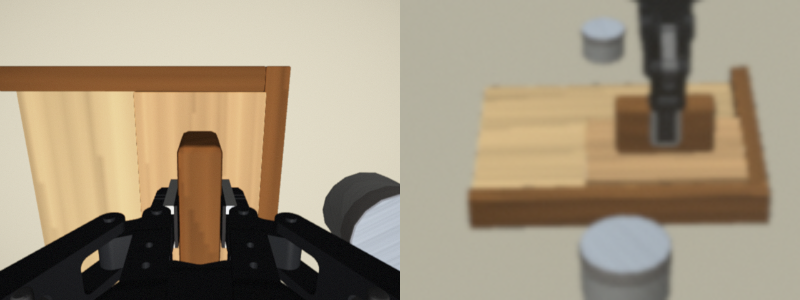

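The template shows no gap at the top fence, at (200,92), or the right fence, at (265,160). The push is about 20 N on each. It only has to settle before I hand in.

move_arm(
  plan=[
    [0,0,0,0,0,0,-1],
    [0,0,0,0,0,0,-1],
    [0,0,0,0,0,0,-1],
    [0,0,0,0,0,0,-1],
    [0,0,0,0,0,0,-1],
  ],
)

```text
time_s: 17.0
position: [0.5948, 0.0348, 0.0453]
tool_rot: [[-0.06, 0.998, -0.009], [0.998, 0.06, -0.006], [-0.005, -0.009, -1.0]]
ft_force: [-21.3, -20.9, 16.7]
grip_width: 0.0208
gripper_force: 81.4
```

```bash
python3 -c "
from fit import *
to(.5948,.0348,.0425)
print(env.close_job())"
```

```text
at [0.5948 0.0348 0.0453] a 93.44 tilt [-0.0085 -0.0058] w 0.0208 F [-21.3 -20.9  16.7] q [ -8.  37.  81.  -0.  63. -11.] t 17.0
row cm [-0.    0.    0.28] az None
the job is handed in; nothing more can be done
None
```

The pin tin stands upright and released in the tray, and the arm is holding the template flush in the corner, pressing about 20 N towards each fence; the job was handed in at about 17 s, and no verdict came back.

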